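# Clamp the blue block with the edge thumbwheel

### The arm

A 6-joint arm with a two-finger parallel gripper is mounted at the origin on the work surface. World frame = base frame: x ahead of the robot, y to its left, z up, the work surface at z = 0. Lengths are in m, angles in rad, forces in N, time in s.
With the tool pointing down it reaches from about 0.25 to 0.725 m from the base axis. Payload 4 kg.
Tool frame: the origin (TCP) lies midway between the tips of the shut fingers; the grasp point (between the pads) lies 19 mm behind it (bot.grasp_offset is the distance from the TCP to the grasp point, in m); z points along the fingers, y is the direction in which the jaws open and shut (so a half turn about z gives the same grasp; the last joint's range is limited). The gripper opens to 85 mm and grips with 20 to 120 N. Pads are 22 mm wide; open, the fingers measure 114 mm over their backs; the gripper's body (76 mm by 85 mm) begins 54 mm behind the grasp point. The pads swing forward as they close: fully open they stand 13 mm farther back than shut.
Start: joints at [1.308, 0.241, 0.005, 1.335, 0, 1.571], TCP at [0.13, 0.483, 0.231] pointing down, gripper open.
Joint ranges: [-2.72, 2.72], [-1.05, 1.87], [-1.09, 1.28], [-1.99, 2.15], [-1.42, 1.44], [-3.14, 3.14]. Speed limits (rad/s): [2.79, 2.79, 3.14, 3.14, 3.14, 3.14].

### API

Orientations are given as a unit quaternion [x, y, z, w].
In Python, from workcell import sensors, optics, bot gives the robot as it stands.
- The arm moves only by the tool apply_moves, never from a script. Its argument "plan" is one flat list of numbers, 6 for each row, row after row: the shift along the tool's x, y, z in m, then the turn, a rotation vector about the tool's x, y, z in rad. In form: [tx, ty, tz, ax, ay, az, tx, ty, tz, ax, ay, az, ...]. A call has 1 to 12 rows; each row is the pose to reach, as a shift and turn from the pose commanded when the call began, along the tool's axes at that moment; what a row does not reach only later rows make up. A row lasts 1/12 s, in which the tool goes at most 41.7 mm and 7.16 degrees, less where a joint would pass 70% of its speed; a pose out of reach is approached as far as the arm can. A call with a gripper value outside its range is refused whole. "grip" is the finger opening in m, from 0 to 0.0854, set as the call begins (left out, the last holds). The fingers move at their own pace and stop on an object; the grip force is fixed at half the most. Time passes only in rows, so rows that repeat a pose let the fingers close. It gives the time, the measured TCP pose, the force and the opening at its end, in the units of the state.
- sensors.get_obs(): the state, without advancing time (a new reading comes with each control period).
- optics.camera(name): name is "scene" or "top" or "wrist"; returns a dict with "pixels" (400x640x3 uint8, red, green, blue), "fx", "fy", "cx", "cy" (pixels), "pose" (4x4, takes a point from camera to world coordinates); the wrist camera has in their place "tool_from_camera" (4x4, takes a point from camera to tool coordinates, whose origin is the TCP and whose axes are the flange's). Camera axes: x right, y up, looking along -z (the intrinsics and any distortion apply to the point x, -y, -z); pixel columns grow to the right and rows downward; lengths in m; the calibration is good to about 2 mm. A picture is of the moment at which its call begins: read the wrist's pose just before it. There is no depth.
- bot.job_done(): hands the job in, once; it reports no verdict.
The state is a dict: "clock": time; "joint_pos": joint angles; "joint_vel": joint speeds; "tau": joint torques, N m; "eef_pos": TCP position; "tool_rot": TCP orientation; "ft_force": force on the tool from outside, world axes, zero at the start; "ft_torque": the same for the moment, N m; "grip_width": finger opening in m.
Only numpy, scipy, OpenCV 4.12 (cv2) and the standard library are available. Lean on these libraries where they do the work, as an engineer would, in place of code of your own. Each camera call takes 0.05 s, during which the arm holds its last target.

### The job

Stand the blue block upright in the open seat of the small clamping fixture, between the two low rails, and let go of it. Then, with a fingertip on the edge thumbwheel in the top of the fixture, pressing it only lightly, roll the wheel towards the seat until the block is held square against the stop and the red sprung plunger is pushed about half-way in (it must be clearly in, but not bottomed). Leave it clamped, and leave the other things on the bench alone.

Things in the scene. Friction and masses are not known exactly. Their poses are not given: they have to be found in the camera images.
- blue_block_mid (a point): blue block with a brass collar on top: 30 (x) x 24 (y) x 45 (z) mm, collar 16 mm across, 7 mm high; loose, about 0.09 kg. This point is its centre, 22.5 mm above its underside; z up, x along the 30 mm side. Grasp it across the 24 mm width with the fingertips 10 mm or more above its underside, so that they pass over the rails. It may stand either way round
- red_block: a red block of the same shape and size, not to be used; origin at the centre of its underside
- grey_block: a grey block of the same shape and size, not to be used; origin at the centre of its underside
- fixture: clamping fixture, fixed to the bench: dark base plate 215 x 85 x 12 mm; origin on the bench; x axis from the thumbwheel towards the seat and the stop, z up. A grey housing (66 x 54 mm, centre at x = -75 mm, top at 53 mm) holds the wheel; the jaw comes out of its front at y = 0, z = 17 to 45 mm, and is 32 mm wide
- seat (a point): where the centre of the block's underside belongs: on the base plate, 12 mm above the bench, axes as the fixture. Two rails, 30 mm apart inside, 6 mm thick, 8 mm high, run along x beside it (3 mm clearance a side). The block may be set down up to 8 mm short (-x) of here; the jaw then pushes it home. The plunger starts 9 to 16 mm from a block that is home
- stop (a point): foot of the face of the steel stop that closes the seat on its +x side: 15 mm beyond seat along x, 30 mm wide, 32 mm high above the base plate; axes as the fixture
- deck (a point): centre of the housing's flat top, 53 mm above the bench, straight above the thumbwheel's axle, axes as the fixture. The thumbwheel stands out of a slot here, too shallow to pinch: its crown is 3 to 8 mm above this point, differing from start to start, to be found by touch. Pushing the crown along +x (towards the seat) closes the jaw
- wheel: ribbed black thumbwheel, radius 24 mm, 14 mm wide; origin on its axle (along y), 24 mm below the crown. Its axes turn with it. It closes the jaw by 8 mm per radian, so 24 mm of rim travel gives 8 mm of jaw travel; does not give vertically, turns with 2 to 4 N at the rim and stays where it is left. More than 25 N on it is too much
- jaw (a joint): travel of the jaw towards the stop in m: 0 fully back; starts at 0.006 to 0.013; 0.034 at most. At 0.022 the plunger just meets a block that is home against the stop
- plunger (a joint): how far the red sprung plunger in the front of the jaw is pushed back into the jaw, in m: 0 free (10 mm of red shows between the jaw and its 22 mm square black pad), 0.010 bottomed; spring 600 N/m. Sliding the block along the seat pushes it in by 0.001 to 0.0015; when the block has reached the stop it goes in as far as the jaw advances
- loupe: small black magnifier, 34 mm across, 30 mm high; bystander
- micrometer: micrometer lying on a drawing sheet; bystander
- screwdriver: blue-handled screwdriver, 190 mm long; bystander
- wrench: wrench, 160 mm long; bystander

How it is judged:
By the outcome, as a careful person would: the job done as asked, in the order asked, and still so for the second after the job is handed in, with the robot touching nothing.
It also fails if it takes over 61 s, if anything falls off the work surface, if the arm or the gripper's body presses on something with over 40 N, if the wrist force passes 120 N, or if a joint passes its speed limit or range.

## Working session

There is one attempt and no reset: what is moved stays moved. The work goes in short steps, Python scripts to look and compute and a tool call to move; the robot and the scene stay as the last step left them, time stands still between calls to the robot, and variables do not carry over. Pictures are saved under pics/ and viewed, and the job is handed in when it is done.

Besides the shell and the picture viewer there is one more tool, called after "Request:" by a JSON object that holds its "method" and its "body". apply_moves: Moves the arm, as the interface text tells. Its arguments: {"type":"object","properties":{"plan":{"type":"array","items":{"type":"number"}},"grip":{"type":"number"}},"required":["plan"]}

```bash
ls; mkdir -p pics
python3 - <<'E'
from workcell import sensors, optics, bot
import cv2,numpy as np
print(sensors.get_obs())
for n in ("scene","top","wrist"):
    c=optics.camera(n)
    cv2.imwrite(f"pics/{n}0.png",c["pixels"][:,:,::-1])
    print(n,{k:(np.round(v,4).tolist() if k!='pixels' else 0) for k,v in c.items()})
E
```

```text
pics
{'clock': 0.0, 'joint_pos': array([ 1.30801683e+00,  2.41371343e-01,  3.68667460e-03,  1.33522729e+00,
       -7.52340766e-06,  1.57079167e+00]), 'joint_vel': array([ 0.00025028,  0.00129046, -0.00082819, -0.00031615,  0.00049142,
        0.00024588]), 'tau': array([ 1.73808967e-03, -3.72322726e+01,  2.52405560e+01,  1.69029372e-02,
        2.61585856e-04, -1.95840038e-06]), 'eef_pos': array([0.1297132 , 0.48219652, 0.23041945]), 'tool_rot': array([ 1.31009653e-01,  9.91380528e-01, -1.04919130e-03, -1.34859838e-04]), 'ft_force': array([-0.46858449, -0.01655027, -0.37537102]), 'ft_torque': array([ 0.00314783, -0.04641894,  0.00406552]), 'grip_width': 0.08519243328361788}
scene {'pixels': 0, 'fx': 408.448, 'fy': 408.448, 'cx': 321.3235, 'cy': 198.2253, 'pose': [[0.2173, -0.6631, 0.7163, 1.2759], [0.9759, 0.1617, -0.1463, -0.2077], [-0.0188, 0.7308, 0.6823, 0.7009], [0.0, 0.0, 0.0, 1.0]]}
top {'pixels': 0, 'fx': 399.2722, 'fy': 399.2722, 'cx': 320.2719, 'cy': 200.8562, 'pose': [[0.0127, 0.9796, -0.2007, 0.4082], [-0.9999, 0.0132, 0.001, -0.0827], [0.0036, 0.2006, 0.9797, 1.0122], [0.0, 0.0, 0.0, 1.0]]}
wrist {'pixels': 0, 'fx': 292.5573, 'fy': 292.5573, 'cx': 322.384, 'cy': 199.9842, 'tool_from_camera': [[0.0, 0.9588, 0.284, 0.0712], [1.0, -0.0003, 0.0011, 0.0007], [0.0011, 0.284, -0.9588, -0.1413], [0.0, 0.0, 0.0, 1.0]]}
```

View pics/scene0.png

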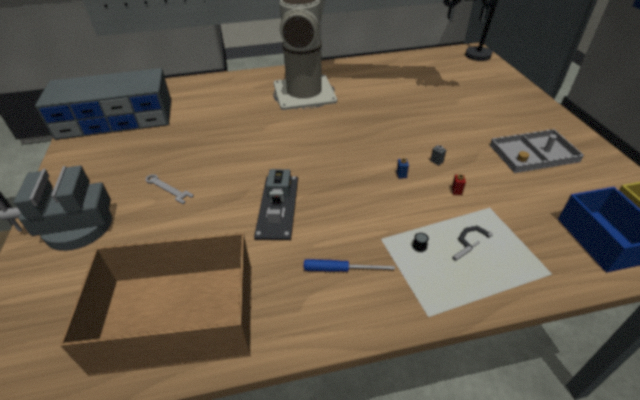

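View pics/top0.png

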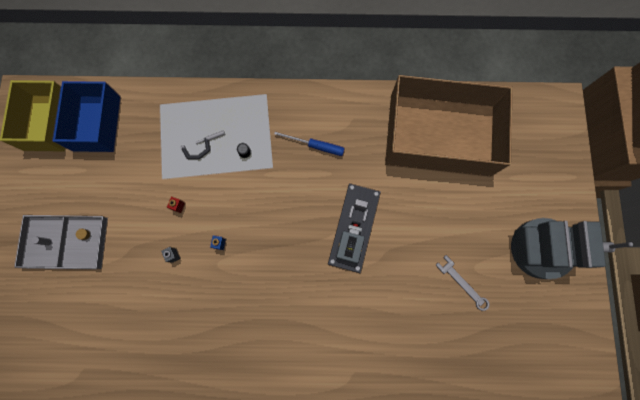

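View pics/wrist0.png

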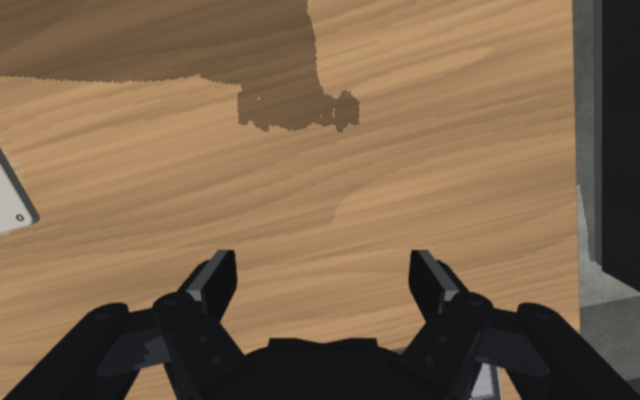

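The scene and top views both show the fixture (top ~(355,228)), the blue block (218,243), the red block (176,205) and the grey block (170,255). The wrist sees only bench. I'll zoom in on the top view and measure.

```bash
cat > h.py <<'E'
from workcell import sensors, optics, bot
import cv2,numpy as np
from scipy.spatial.transform import Rotation as R
def get(n):
    o=sensors.get_obs(); c=optics.camera(n)
    if n=="wrist":
        T=np.eye(4);T[:3,:3]=R.from_quat(o["tool_rot"]).as_matrix();T[:3,3]=o["eef_pos"]
        c["pose"]=T@c["tool_from_camera"]
    return c
def cast(c,u,v,z):
    d=c["pose"][:3,:3]@np.array([(u-c["cx"])/c["fx"],-(v-c["cy"])/c["fy"],-1.])
    p=c["pose"][:3,3]; return p+d*(z-p[2])/d[2]
def proj(c,P):
    q=np.linalg.inv(c["pose"])@np.append(P,1); return c["cx"]+c["fx"]*q[0]/-q[2], c["cy"]-c["fy"]*q[1]/-q[2]
def crop(c,u0,v0,u1,v1,s,name):
    cv2.imwrite("pics/"+name,cv2.resize(c["pixels"][v0:v1,u0:u1,::-1],None,fx=s,fy=s,interpolation=cv2.INTER_CUBIC))
def blobs(c,name,amin=8):
    hsv=cv2.cvtColor(c["pixels"],cv2.COLOR_RGB2HSV)
    lim=dict(blue=((105,120,40),(130,255,255)),red=((0,150,60),(6,255,255)))[name]
    m=cv2.inRange(hsv,*lim); n,l,s,ce=cv2.connectedComponentsWithStats(m)
    return [(ce[i].round(1).tolist(),s[i].tolist()) for i in range(1,n) if s[i][4]>=amin],l
E
python3 - <<'E'
from h import *
c=get("top")
crop(c,310,170,400,285,5,"fix0.png")
crop(c,150,185,240,275,6,"blk0.png")
print(blobs(c,"blue")[0],blobs(c,"red")[0])
# block top: z=.045
print(cast(c,218,243,.04),cast(c,355,228,.012))
E
```

```text
[([84.7, 117.2], [53, 82, 60, 70, 2191]), ([326.0, 146.9], [308, 139, 36, 17, 305]), ([217.3, 242.5], [211, 236, 12, 13, 74])] [([173.4, 203.8], [167, 197, 13, 14, 76]), ([355.0, 224.5], [353, 224, 5, 2, 8])]
[0.49939532 0.16362059 0.04      ] [ 0.54432334 -0.17214071  0.012     ]
```

View pics/fix0.png

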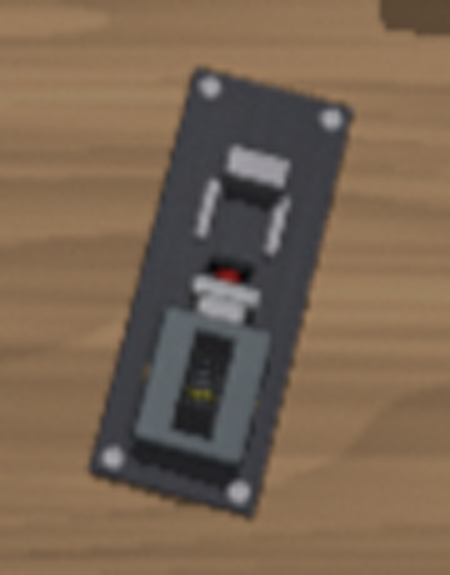

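View pics/blk0.png

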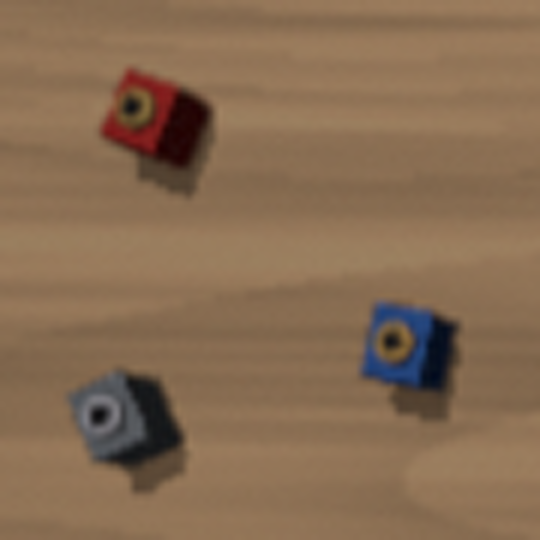

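The fixture's corners in the crop are (195,68), (352,104), (92,474) and (255,518), with the stop at the far (+x) end. The blue collar is at crop (393,342).

Run:
```python
from h import *
c=get("top")
P=[cast(c,310+u/5,170+v/5,.012) for u,v in[(195,68),(352,104),(255,518),(92,474)]]
P=np.array(P);print(P.round(4)); ce=P.mean(0)
ax=(P[0]+P[1]-P[2]-P[3])/2; w=(P[0]+P[3]-P[1]-P[2])/2
print("cent",ce.round(4),np.linalg.norm(ax),np.linalg.norm(w),"yaw",np.degrees(np.arctan2(ax[1],ax[0])),np.degrees(np.arctan2(-w[0],w[1])))
# screws
S=np.array([cast(c,310+u/5,170+v/5,.013) for u,v in[(210,87),(331,119),(238,491),(112,457)]])
a=S[0]+S[1]-S[2]-S[3]; print("screw c",S.mean(0),np.degrees(np.arctan2(a[1],a[0])),np.linalg.norm(a)/2)
print("collar",cast(c,150+393/6,185+342/6,.052))
T=np.array([cast(c,150+u/6,185+v/6,.045) for u,v in[(375,303),(432,310),(420,388),(362,376)]]);print(T.round(4),T.mean(0))
for i in range(4): d=T[(i+1)%4]-T[i];print(np.linalg.norm(d),np.degrees(np.arctan2(d[1],d[0])))
o=sensors.get_obs();print(R.from_quat(o["tool_rot"]).as_matrix().round(3))
```

```text
[[ 0.6595 -0.1572  0.012 ]
 [ 0.6415 -0.2379  0.012 ]
 [ 0.4313 -0.1864  0.012 ]
 [ 0.4517 -0.1058  0.012 ]]
cent [ 0.546  -0.1718  0.012 ] 0.21524253857717363 0.08290860431333692 yaw -13.828940051226459 -13.383495956966604
screw c [ 0.54672911 -0.17133416  0.013     ] -14.536257295893254 0.19530401931947408
collar [0.50058879 0.16673319 0.052     ]
[[0.5169 0.1769 0.045 ]
 [0.5144 0.1536 0.045 ]
 [0.4829 0.1565 0.045 ]
 [0.4874 0.1801 0.045 ]] [0.50042778 0.16677967 0.045     ]
0.023350181725758472 -96.22882166680313
0.03157650185204798 174.79189500795025
0.024024666860182797 79.21027060019776
0.029661099977198197 -6.298181337714872
[[-0.966  0.26  -0.   ]
 [ 0.26   0.966 -0.001]
 [-0.    -0.001 -1.   ]]
```

Request:
{"method": "apply_moves", "body": {"plan": [-0.44,-0.208,0.08,0,0,-0.15,-0.44,-0.208,0.08,0,0,-0.15,-0.44,-0.208,0.08,0,0,-0.15,-0.44,-0.208,0.08,0,0,-0.15,-0.44,-0.208,0.08,0,0,-0.15,-0.44,-0.208,0.08,0,0,-0.15,-0.44,-0.208,0.08,0,0,-0.15,-0.44,-0.208,0.08,0,0,-0.15,-0.44,-0.208,0.08,0,0,-0.15,-0.44,-0.208,0.08,0,0,-0.15,-0.44,-0.208,0.08,0,0,-0.15,-0.44,-0.208,0.08,0,0,-0.15]}}

```text
clock: 1.25
eef_pos: [0.5022, 0.1657, 0.1509]
tool_rot: [0.057, 0.998, -0.0, 0.0]
ft_force: [0.5, 0.6, 0.6]
grip_width: 0.0853
```

Run:
```python
from h import *
c=get("wrist"); cv2.imwrite("pics/w1.png",c["pixels"][:,:,::-1])
o=sensors.get_obs();print(o["eef_pos"],R.from_quat(o["tool_rot"]).as_matrix().round(3),np.abs(o["joint_vel"]).max())
```

```text
[0.5069103  0.16134785 0.14957245] [[-0.993  0.119  0.003]
 [ 0.119  0.993 -0.004]
 [-0.004 -0.003 -1.   ]] 0.1414151592318994
```

View pics/w1.png

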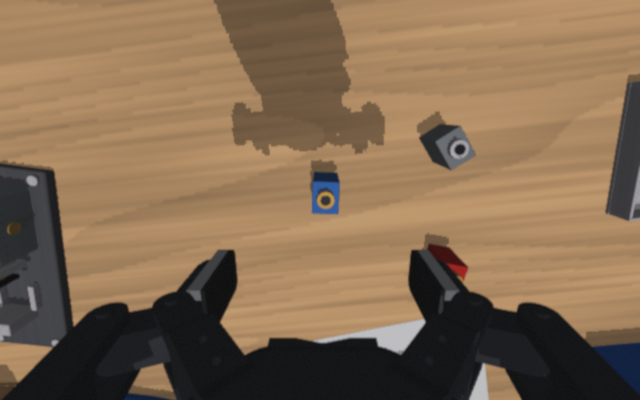

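The blue block is centred below the wrist at (325,193), with its collar at (325,200) and its sides lined up with the image. The arm was still settling, so I'll re-measure.

Run:
```python
from h import *
optics.camera("wrist");optics.camera("wrist")
c=get("wrist"); o=sensors.get_obs();print(o["eef_pos"],R.from_quat(o["tool_rot"]).as_matrix().round(3),np.abs(o["joint_vel"]).max(),o["clock"])
b,l=blobs(c,"blue",20);print(b)
crop(c,290,140,360,230,6,"w2.png")
hsv=cv2.cvtColor(c["pixels"],cv2.COLOR_RGB2HSV)
m=cv2.inRange(hsv,(12,120,90),(30,255,255)); m[:160]=0;m[230:]=0;m[:,:300]=0;m[:,350:]=0
n,ll,s,ce=cv2.connectedComponentsWithStats(m)
for i in range(1,n):
  if s[i][4]>15: print(ce[i],s[i],cast(c,*ce[i],.052))
```

```text
[0.50080209 0.16668202 0.15058326] [[-0.993  0.115 -0.002]
 [ 0.115  0.993 -0.   ]
 [ 0.002 -0.    -1.   ]] 0.04452668223334645 1.45
[([325.4, 190.9], [313, 174, 27, 40, 675]), ([623.7, 362.0], [593, 344, 47, 51, 1234]), ([136.7, 398.0], [124, 396, 33, 4, 84])]
[325.41780822 199.30136986] [318 192  16  17 146] [0.50135557 0.16840657 0.052     ]
```

View pics/w2.png

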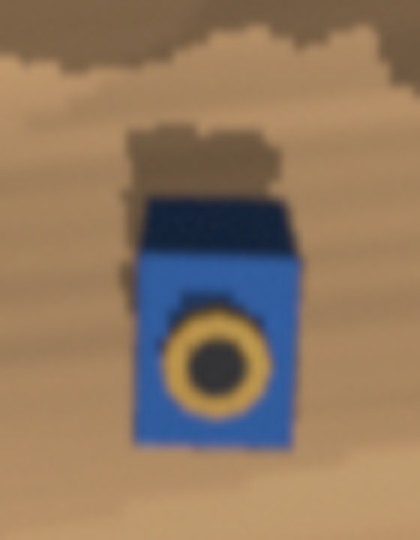

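Run:
```python
from h import *
c=get("wrist");o=sensors.get_obs();print(o["eef_pos"],o["clock"])
crop(c,290,140,360,230,6,"w3.png")
T=np.array([cast(c,290+u/6,140+v/6,.045) for u,v in[(138,255),(302,260),(293,447),(133,443)]]);print(T.round(4),T.mean(0))
for i in range(4): d=T[(i+1)%4]-T[i];print(np.linalg.norm(d),np.degrees(np.arctan2(d[1],d[0])))
Rm=R.from_quat(o["tool_rot"]).as_matrix(); print(Rm.T@(T.mean(0)-o["eef_pos"]), np.degrees(np.arctan2(Rm[1,1],Rm[0,1])))
```

```text
[0.50019794 0.16754277 0.15093446] 1.5
[[0.486  0.1605 0.045 ]
 [0.4895 0.1839 0.045 ]
 [0.5177 0.1798 0.045 ]
 [0.5144 0.1562 0.045 ]] [0.50189251 0.170072   0.045     ]
0.023666863360991504 81.61977321609209
0.028551595531750074 -8.308130768209287
0.02382124393588536 -98.09511139785046
0.02867035525054343 171.38364010607856
[-0.00155616  0.00271996  0.10593186] 83.49560211201165
```

Request:
{"method": "apply_moves", "body": {"plan": [-0.001,0.001,0.03,0,0,0.026,-0.001,0.001,0.06,0,0,0.026,-0.001,0.001,0.09,0,0,0.026,-0.001,0.001,0.115,0,0,0.026,-0.001,0.001,0.13,0,0,0.026,-0.001,0.001,0.134,0,0,0.026,-0.001,0.001,0.134,0,0,0.026,-0.001,0.001,0.134,0,0,0.026]}}

```text
clock: 2.17
eef_pos: [0.502, 0.1697, 0.0183]
tool_rot: [0.068, 0.998, 0.0, 0.001]
ft_force: [-0.1, 0.6, 0.2]
grip_width: 0.0851
```

Request:
{"method": "apply_moves", "body": {"plan": [0,0,0,0,0,0,0,0,0,0,0,0,0,0,0,0,0,0,0,0,0,0,0,0,0,0,0,0,0,0,0,0,0,0,0,0,0,0,0,0,0,0,0,0,0,0,0,0], "grip": 0.015}}

```text
clock: 2.83
eef_pos: [0.5025, 0.1686, 0.018]
tool_rot: [0.069, 0.998, 0.0, 0.001]
ft_force: [-0.4, -0.6, 5.2]
grip_width: 0.0229
```

Request:
{"method": "apply_moves", "body": {"plan": [0,0,-0.03,0,0,0,0,0,-0.07,0,0,0,0,0,-0.11,0,0,0,-0.015,-0.033,-0.14,0,0,0.03,-0.03,-0.069,-0.16,0,0,0.06,-0.045,-0.105,-0.18,0,0,0.1,-0.062,-0.142,-0.18,0,0,0.1,-0.079,-0.18,-0.18,0,0,0.1,-0.095,-0.218,-0.18,0,0,0.1,-0.112,-0.256,-0.18,0,0,0.1,-0.128,-0.294,-0.18,0,0,0.1,-0.145,-0.332,-0.18,0,0,0.1]}}

```text
clock: 3.83
eef_pos: [0.5972, -0.1758, 0.1964]
tool_rot: [0.119, 0.993, 0.0, -0.001]
ft_force: [1.8, 0.3, -0.1]
grip_width: 0.0227
```

Request:
{"method": "apply_moves", "body": {"plan": [0,0,0,0,0,0,0,0,0,0,0,0,0,0,0,0,0,0,0,0,0,0,0,0]}}

```text
clock: 4.17
eef_pos: [0.5971, -0.1725, 0.1968]
tool_rot: [0.118, 0.993, 0.0, -0.001]
ft_force: [-0.6, 0.7, -1.0]
grip_width: 0.0233
```

Run:
```python
from h import *
c=get("wrist");o=sensors.get_obs();print(o["eef_pos"],o["ft_force"],o["grip_width"],o["clock"],np.abs(o["joint_vel"]).max())
np.savez("f1.npz",**c)
cv2.imwrite("pics/w4.png",c["pixels"][:,:,::-1])
```

```text
[ 0.59728941 -0.17224949  0.19710527] [-0.06763703  0.71697056 -0.81530742] 0.022908448171925163 4.2167 0.008991440613361643
```

View pics/w4.png

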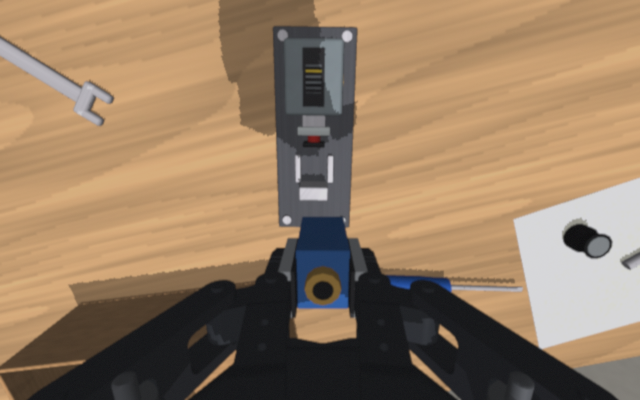

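Block held, and the whole fixture is in view: housing (314,76), red plunger (313,140), rails at (299/330,168), stop (313,193). I'll zoom in for the features.

Run:
```python
from h import *
c=dict(np.load("f1.npz")); 
crop(c,265,20,365,120,6,"w5.png");crop(c,265,110,365,230,5,"w6.png")
```

```text
(no output)
```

View pics/w5.png

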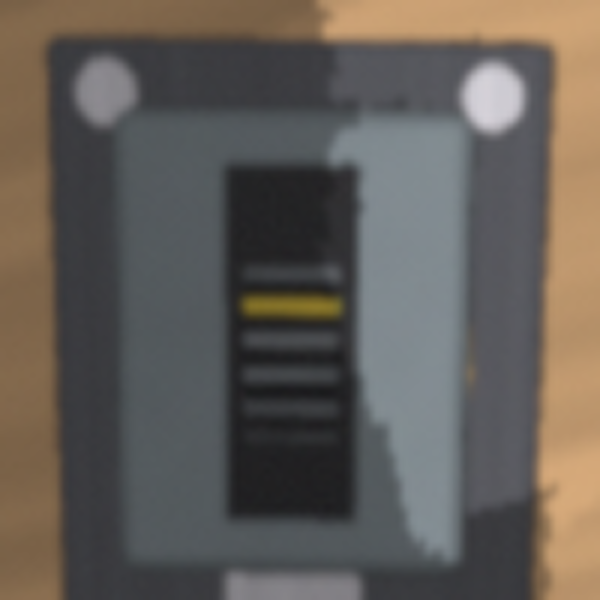

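View pics/w6.png

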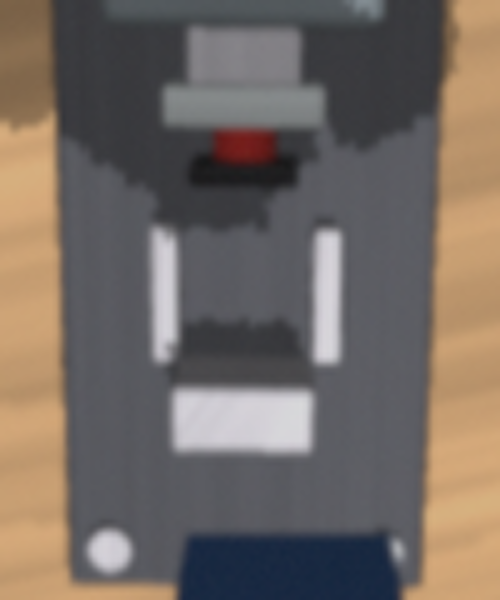

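Run:
```python
from h import *
c=dict(np.load("f1.npz"))
A=lambda u,v,z:cast(c,265+u/6,20+v/6,z)
B=lambda u,v,z:cast(c,265+u/5,110+v/5,z)
H=np.array([A(115,112,.053),A(470,112,.053),A(463,567,.053),A(127,567,.053)])
deck=H.mean(0);f=(H[2]+H[3]-H[0]-H[1])/2;print("deck",deck,"len",np.linalg.norm(f),np.linalg.norm(H[0]-H[1]),np.linalg.norm(H[2]-H[3]),"yaw",np.degrees(np.arctan2(f[1],f[0])))
S=np.array([A(225,165,.053),A(358,165,.053),A(353,520,.053),A(227,520,.053)]);print("slot",S.mean(0),np.linalg.norm(S[0]-S[1]),np.linalg.norm(S[0]-S[3]))
P=np.array([A(48,38,.012),A(553,45,.012),B(425,580,.012),B(72,583,.012)])
g=(P[2]+P[3]-P[0]-P[1])/2;o=P.mean(0);print("plate",o,np.linalg.norm(g),np.linalg.norm(P[0]-P[1]),"yaw",np.degrees(np.arctan2(g[1],g[0])))
st=(B(172,388,.044)+B(313,388,.044))/2;foot=B(246,352,.012);print("stop top front",st,"foot",foot,"w",np.linalg.norm(B(172,388,.044)-B(313,388,.044)))
r=[B(178,228,.02),B(313,228,.02),B(313,362,.02),B(178,362,.02)];r=np.array(r);print("rails",r.mean(0),np.linalg.norm(r[0]-r[1]),np.linalg.norm(r[2]-r[3]),np.linalg.norm(r[0]-r[3]))
q=(r[2]+r[3]-r[0]-r[1]);print(np.degrees(np.arctan2(q[1],q[0])))
yaw=np.radians(-13.9);ex=np.array([np.cos(yaw),np.sin(yaw),0]);ey=np.array([-ex[1],ex[0],0])
for n,p in dict(deck=deck,st=st,foot=foot,rails=r.mean(0),pad=B(244,155,.042)).items(): print(n,(p-o)@ex,(p-o)@ey)
ob=sensors.get_obs();Rm=R.from_quat(ob["tool_rot"]).as_matrix();print(ob["eef_pos"],Rm.round(3),np.degrees(np.arctan2(-Rm[1,0],-Rm[0,0])))
```

```text
deck [ 0.49607603 -0.15548389  0.053     ] len 0.06364662791380057 0.05173561650507343 0.05240725239536828 yaw -13.73709992552943
slot [ 0.49596509 -0.15593077  0.053     ] 0.019532024550560627 0.04968577008307243
plate [ 0.54876571 -0.16886885  0.012     ] 0.2113724633171451 0.08332600359461688 yaw -14.14761787830347
stop top front [ 0.59726632 -0.18161492  0.044     ] foot [ 0.59675976 -0.18164975  0.012     ] w 0.029201540074501157
rails [ 0.58281225 -0.17804243  0.02      ] 0.029307330995164502 0.030083964966692436 0.02980440692075455
-14.068770072200232
deck -0.05436218727886049 0.00033546727888523044
st 0.05014230547153898 -0.0007216061546674497
foot 0.04965894568693587 -0.0008771135807505227
rails 0.035253282357415275 -0.0007260099312317802
pad 0.0028316317832511313 -0.00031517618292889
[ 0.59728941 -0.17224949  0.19710527] [[-0.972  0.235 -0.001]
 [ 0.235  0.972  0.001]
 [ 0.001  0.    -1.   ]] -13.57078670322033
```

Run:
```python
from h import *
c=dict(np.load("f1.npz")); crop(c,275,200,375,320,5,"w7.png")
```

```text
(no output)
```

View pics/w7.png

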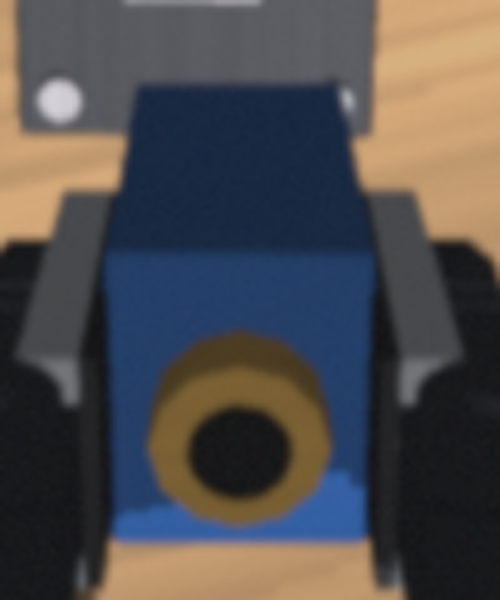

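Run:
```python
from h import *
c=dict(np.load("f1.npz")); c2=dict(c); c2["pose"]=c["tool_from_camera"]
D=lambda u,v,z:cast(c2,275+u/5,200+v/5,z).round(4)
print("collar",D(240,446,-.034))
print("top",D(105,250,-.027),D(377,250,-.027),D(370,542,-.027),D(112,542,-.027))
print("bot",D(135,87,.018),D(340,87,.018))
```

```text
collar [ 0.0003  0.0008 -0.034 ]
top [ 0.0149 -0.0108 -0.027 ] [ 0.0149  0.0126 -0.027 ] [-0.0144  0.0127 -0.027 ] [-0.0145 -0.0109 -0.027 ]
bot [ 0.0135 -0.0113  0.018 ] [0.0135 0.0124 0.018 ]
```

Request:
{"method": "apply_moves", "body": {"plan": [0.0155,-0.0098,0.03,0,0,0.007,0.0155,-0.0098,0.06,0,0,0.007,0.0155,-0.0098,0.09,0,0,0.007,0.0155,-0.0098,0.115,0,0,0.007,0.0155,-0.0098,0.135,0,0,0.007,0.0155,-0.0098,0.142,0,0,0.007,0.0155,-0.0098,0.142,0,0,0.007,0.0155,-0.0098,0.142,0,0,0.007]}}

```text
clock: 4.88
eef_pos: [0.5808, -0.1789, 0.0561]
tool_rot: [0.122, 0.993, -0.0, 0.0]
ft_force: [0.2, -0.7, -0.7]
grip_width: 0.0228
```

Run:
```python
from h import *
optics.camera("wrist");c=get("wrist");o=sensors.get_obs();print(o["eef_pos"],o["ft_force"],np.abs(o["joint_vel"]).max())
cv2.imwrite("pics/w8.png",c["pixels"][:,:,::-1])
np.savez("f2.npz",**c)
Rm=R.from_quat(o["tool_rot"]).as_matrix();print(np.degrees(np.arctan2(-Rm[1,0],-Rm[0,0])))
print(Rm.T@(np.array([.5827,-.178,.03])-o["eef_pos"]))
c=get("scene");crop(c,230,140,330,250,6,"s8.png")
```

```text
[ 0.58142833 -0.17946927  0.05723336] [-0.23232881  0.80467984 -0.96870761] 0.00612851660817539
-14.036688795476362
[-0.00080397  0.00173504  0.02723555]
```

View pics/w8.png

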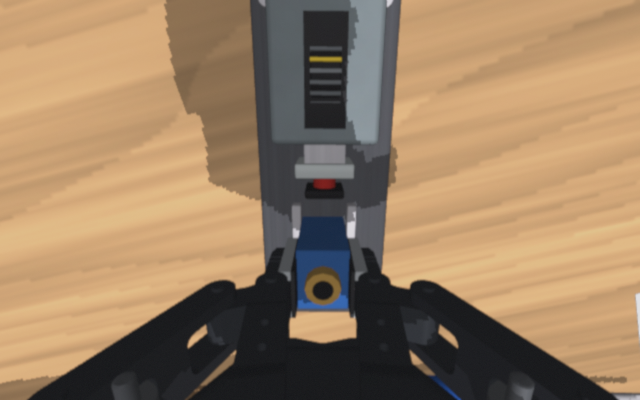

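View pics/s8.png

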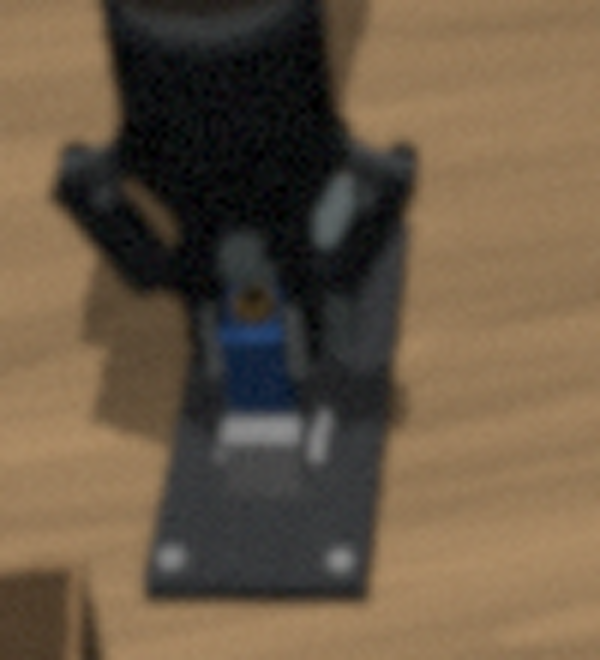

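Run:
```python
from h import *
c=dict(np.load("f2.npz")); crop(c,275,150,375,270,5,"w9.png")
```

```text
(no output)
```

View pics/w9.png

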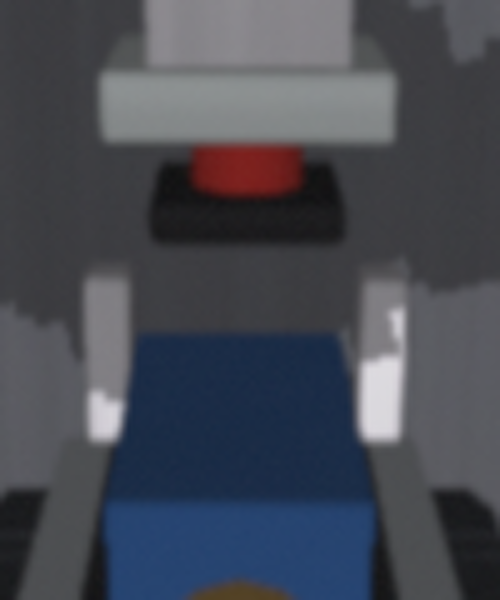

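Request:
{"method": "apply_moves", "body": {"plan": [0.0025,0.001,0,0,0,0,0.0025,0.001,0.008,0,0,0,0.0025,0.001,0.016,0,0,0,0.0025,0.001,0.021,0,0,0,0.0025,0.001,0.024,0,0,0,0.0025,0.001,0.025,0,0,0,0.0025,0.001,0.025,0,0,0,0.0025,0.001,0.025,0,0,0]}}

```text
clock: 5.7
eef_pos: [0.5778, -0.1781, 0.03]
tool_rot: [0.123, 0.992, 0.0, -0.0]
ft_force: [-1.2, 0.8, 0.0]
grip_width: 0.023
```

Run:
```python
from h import *
c=get("wrist");o=sensors.get_obs();print(o["eef_pos"],o["ft_force"],np.abs(o["joint_vel"]).max())
crop(c,255,100,395,320,4 if 0 else 3,"w10.png")
```

```text
[ 0.57794234 -0.17812632  0.03001622] [-0.51157567  0.39007324  0.28147756] 0.0032158782633554843
```

View pics/w10.png

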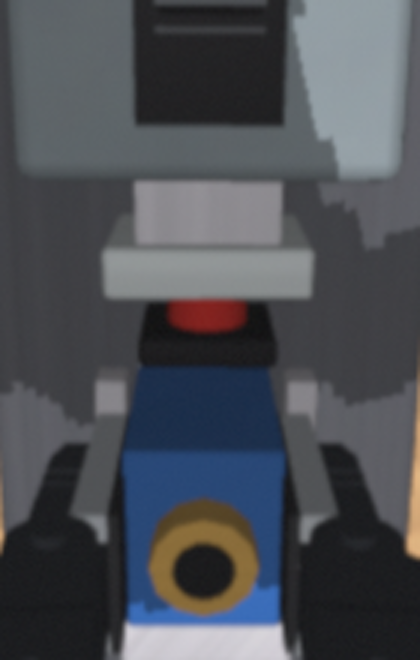

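The block sits between the rails about 4 mm short of home, just clear of the black pad. Releasing.

Request:
{"method": "apply_moves", "body": {"plan": [0,0,0,0,0,0,0,0,0,0,0,0,0,0,0,0,0,0,0,0,0,0,0,0,0,0,0,0,0,0], "grip": 0.045}}

```text
clock: 6.17
eef_pos: [0.5782, -0.1781, 0.0303]
tool_rot: [0.123, 0.992, -0.0, 0.0]
ft_force: [0.2, -0.6, -0.3]
grip_width: 0.0452
```

Request:
{"method": "apply_moves", "body": {"plan": [0,0,-0.01,0,0,0,0,0,-0.03,0,0,0,0,0,-0.06,0,0,0,0,0,-0.09,0,0,0,0,0,-0.12,0,0,0,0,0,-0.12,0,0,0,0,0,-0.12,0,0,0,0,0,-0.12,0,0,0]}}

```text
clock: 6.83
eef_pos: [0.578, -0.1781, 0.1507]
tool_rot: [0.123, 0.992, -0.0, 0.0]
ft_force: [-0.3, -0.2, -0.7]
grip_width: 0.0452
```

Run:
```python
from h import *
optics.camera("wrist");c=get("wrist");o=sensors.get_obs();print(o["eef_pos"],o["ft_force"],np.abs(o["joint_vel"]).max(),o["grip_width"])
np.savez("f3.npz",**c)
crop(c,225,20,425,350,2 if 0 else 1.8,"w11.png")
```

```text
[ 0.57711354 -0.17778844  0.14907166] [-0.14261512 -0.04750467  0.12249289] 0.011391716248396466 0.04490684773079165
```

View pics/w11.png

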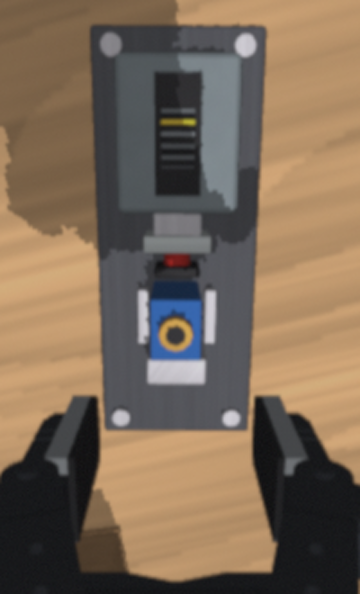

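Request:
{"method": "apply_moves", "body": {"plan": [0.03,0,0,0,0,0,0.06,0,0,0,0,0,0.085,0,0.0,0,0,0,0.0915,0,0.02,0,0,0,0.0915,0,0.04,0,0,0,0.0915,0,0.06,0,0,0,0.0915,0,0.07,0,0,0,0.0915,0,0.075,0,0,0,0.0915,0,0.075,0,0,0,0.0915,0,0.075,0,0,0,0.0915,0,0.075,0,0,0,0.0915,0,0.075,0,0,0], "grip": 0}}

```text
clock: 7.93
eef_pos: [0.4903, -0.1561, 0.0763]
tool_rot: [0.123, 0.992, -0.0, 0.001]
ft_force: [-0.4, 1.5, 0.4]
grip_width: 0.0002
```

Run:
```python
from h import *
optics.camera("wrist");c=get("wrist");o=sensors.get_obs();print(o["eef_pos"],o["ft_force"],np.abs(o["joint_vel"]).max(),o["grip_width"],o["clock"])
cv2.imwrite("pics/w12.png",c["pixels"][:,:,::-1])
c=get("scene");crop(c,230,120,330,250,6 if 0 else 4.5,"s12.png")
```

```text
[ 0.49005844 -0.15605427  0.07614516] [-0.43629192 -0.28743108 -0.2569728 ] 0.006157682774975153 8.75769369991178e-05 8.0333
```

View pics/w12.png

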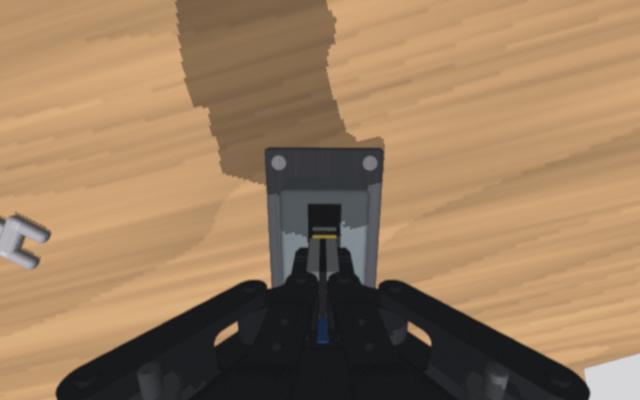

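View pics/s12.png

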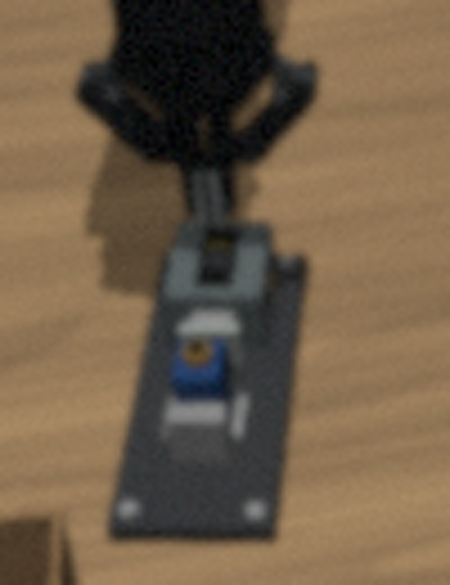

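Tips are over the wheel slot (slot and tip both at column ~323). Now touching down in small steps.

Request:
{"method": "apply_moves", "body": {"plan": [0,0,0.006,0,0,0,0,0,0.012,0,0,0,0,0,0.013,0,0,0,0,0,0.013,0,0,0]}}

```text
clock: 8.42
eef_pos: [0.4885, -0.1556, 0.0614]
tool_rot: [0.123, 0.992, 0.0, -0.001]
ft_force: [-0.5, -0.7, -0.0]
grip_width: -0.0002
```

Request:
{"method": "apply_moves", "body": {"plan": [0,0,0.001,0,0,0,0,0,0.001,0,0,0]}}

```text
clock: 8.58
eef_pos: [0.4893, -0.1558, 0.0611]
tool_rot: [0.123, 0.992, 0.0, -0.0]
ft_force: [0.7, 0.5, -0.1]
grip_width: 0.0
```

Request:
{"method": "apply_moves", "body": {"plan": [0,0,0.001,0,0,0,0,0,0.001,0,0,0]}}

```text
clock: 8.75
eef_pos: [0.4894, -0.1558, 0.0603]
tool_rot: [0.123, 0.992, -0.0, 0.0]
ft_force: [0.1, -1.1, 0.1]
grip_width: -0.0
```

Request:
{"method": "apply_moves", "body": {"plan": [0,0,0.001,0,0,0,0,0,0.001,0,0,0]}}

```text
clock: 8.92
eef_pos: [0.4893, -0.1558, 0.0592]
tool_rot: [0.123, 0.992, -0.0, -0.0]
ft_force: [-0.1, 0.2, -0.2]
grip_width: 0.0001
```

Request:
{"method": "apply_moves", "body": {"plan": [0,0,0.001,0,0,0,0,0,0.001,0,0,0]}}

```text
clock: 9.08
eef_pos: [0.4893, -0.1558, 0.0582]
tool_rot: [0.123, 0.992, 0.0, -0.0]
ft_force: [0.2, 0.4, -0.1]
grip_width: -0.0001
```

Request:
{"method": "apply_moves", "body": {"plan": [0,0,0.0005,0,0,0,0,0,0.0005,0,0,0]}}

```text
clock: 9.25
eef_pos: [0.4893, -0.1558, 0.0577]
tool_rot: [0.123, 0.992, 0.0, -0.0]
ft_force: [0.5, 0.5, -0.1]
grip_width: 0.0
```

Request:
{"method": "apply_moves", "body": {"plan": [0,0,0.0005,0,0,0,0,0,0.0005,0,0,0]}}

```text
clock: 9.42
eef_pos: [0.4893, -0.1558, 0.0572]
tool_rot: [0.123, 0.992, 0.0, -0.0]
ft_force: [-0.4, 0.7, -0.5]
grip_width: -0.0001
```

Request:
{"method": "apply_moves", "body": {"plan": [0,0,0.0005,0,0,0,0,0,0.0005,0,0,0]}}

```text
clock: 9.58
eef_pos: [0.4894, -0.1558, 0.0569]
tool_rot: [0.123, 0.992, -0.0, 0.0]
ft_force: [-0.8, 0.7, 0.3]
grip_width: 0.0001
```

Request:
{"method": "apply_moves", "body": {"plan": [0,0,0.0005,0,0,0,0,0,0.0005,0,0,0]}}

```text
clock: 9.75
eef_pos: [0.4895, -0.1559, 0.0568]
tool_rot: [0.123, 0.992, -0.0, 0.0]
ft_force: [-0.6, 0.4, 3.7]
grip_width: -0.0
```

Request:
{"method": "apply_moves", "body": {"plan": [0,0,0.0005,0,0,0,0,0,0.0005,0,0,0]}}

```text
clock: 9.92
eef_pos: [0.4898, -0.156, 0.0567]
tool_rot: [0.123, 0.992, -0.0, 0.001]
ft_force: [-2.3, 0.2, 6.5]
grip_width: -0.0001
```

Request:
{"method": "apply_moves", "body": {"plan": [0,0,0.0004,0,0,0,-0.001,0,0.0004,0,0,0,-0.002,0,0.0004,0,0,0,-0.003,0,0.0004,0,0,0,-0.004,0,0.0004,0,0,0]}}

```text
clock: 10.33
eef_pos: [0.4938, -0.157, 0.0567]
tool_rot: [0.123, 0.992, -0.0, 0.001]
ft_force: [-2.0, 0.3, 8.6]
grip_width: -0.0
```

Run:
```python
from h import *
c=get("wrist");o=sensors.get_obs();print(o["eef_pos"],o["ft_force"])
crop(c,255,140,395,350,3 if 0 else 2.8,"w13.png")
c=get("top");crop(c,320,180,390,270,6,"t13.png")
```

```text
[ 0.4940725  -0.15706345  0.05672808] [-2.23832346 -0.01992731  9.89974534]
```

View pics/w13.png

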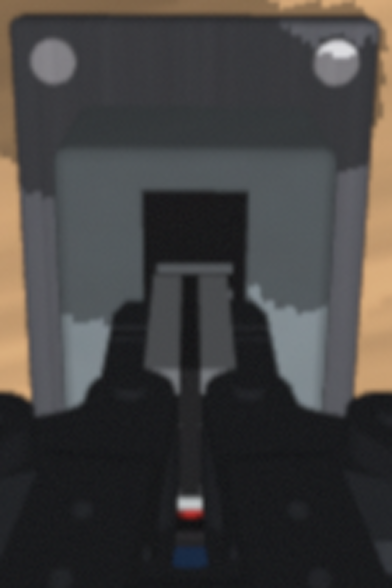

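View pics/t13.png

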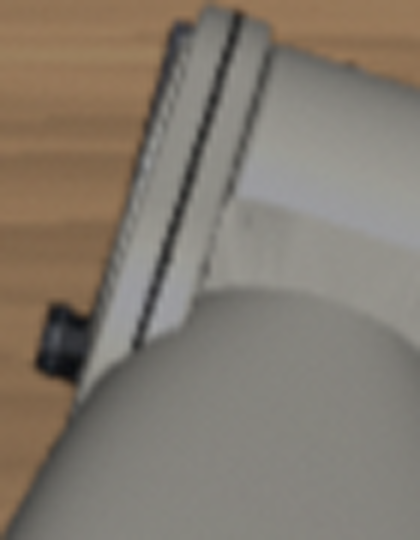

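Request:
{"method": "apply_moves", "body": {"plan": [-0.0015,0,0,0,0,0,-0.003,0,0,0,0,0,-0.0045,0,0,0,0,0,-0.006,0,0,0,0,0,-0.0075,0,0,0,0,0,-0.009,0,0,0,0,0]}}

```text
clock: 10.93
eef_pos: [0.5025, -0.1592, 0.0566]
tool_rot: [0.123, 0.992, -0.0, 0.001]
ft_force: [-2.6, 0.3, 7.6]
grip_width: -0.0003
```

Run:
```python
from h import *
c=get("scene");o=sensors.get_obs();print(o["eef_pos"],o["ft_force"]);crop(c,230,120,330,250,4.5,"s14.png")
```

```text
[ 0.50292135 -0.15932455  0.05659197] [-1.35116588  0.46369884  7.06489188]
```

View pics/s14.png

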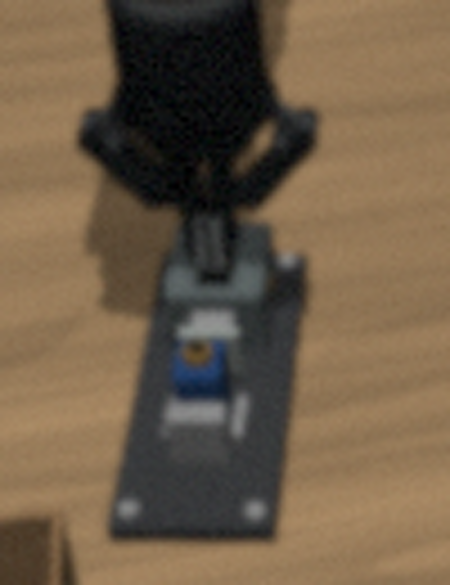

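Request:
{"method": "apply_moves", "body": {"plan": [0,0,-0.008,0,0,0,0.007,0,-0.008,0,0,0,0.015,0,-0.008,0,0,0,0.015,0,-0.008,0,0,0,0.015,0,-0.003,0,0,0,0.015,0,-0.001,0,0,0,0.015,0,0,0,0,0,0.015,0,0,0,0,0]}}

```text
clock: 11.65
eef_pos: [0.4885, -0.1556, 0.0567]
tool_rot: [0.123, 0.992, -0.0, 0.001]
ft_force: [-1.7, 1.1, 9.9]
grip_width: -0.0003
```

Request:
{"method": "apply_moves", "body": {"plan": [-0.0015,0,0,0,0,0,-0.003,0,0,0,0,0,-0.0045,0,0,0,0,0,-0.006,0,0,0,0,0,-0.0075,0,0,0,0,0,-0.009,0,0,0,0,0,-0.0105,0,0,0,0,0,-0.012,0,0,0,0,0,-0.0135,0,0,0,0,0,-0.015,0,0,0,0,0,-0.016,0,0,0,0,0]}}

```text
clock: 12.57
eef_pos: [0.5038, -0.1595, 0.0565]
tool_rot: [0.123, 0.992, -0.0, 0.001]
ft_force: [-2.3, 0.4, 7.9]
grip_width: 0.0001
```

Request:
{"method": "apply_moves", "body": {"plan": [0,0,-0.01,0,0,0,0.0,0,-0.03,0,0,0,-0.03,0,-0.06,0,0,0,-0.07,0,-0.09,0,0,0,-0.08,0,-0.09,0,0,0,-0.08,0,-0.09,0,0,0,-0.08,0,-0.09,0,0,0,-0.08,0,-0.09,0,0,0]}}

```text
clock: 13.23
eef_pos: [0.5791, -0.1783, 0.1441]
tool_rot: [0.123, 0.992, 0.0, -0.002]
ft_force: [-1.0, -0.3, -0.4]
grip_width: -0.0
```

Run:
```python
from h import *
optics.camera("wrist");c=get("wrist");o=sensors.get_obs();print(o["eef_pos"],o["ft_force"],o["clock"],np.abs(o["joint_vel"]).max())
np.savez("f4.npz",**c)
crop(c,225,20,425,350,1.8,"w15.png");crop(c,285,120,365,240,5,"w16.png")
```

```text
[ 0.57881333 -0.17823584  0.14413477] [-0.65471241  0.65105565 -0.75339927] 13.3333 0.005892452556652
```

View pics/w15.png

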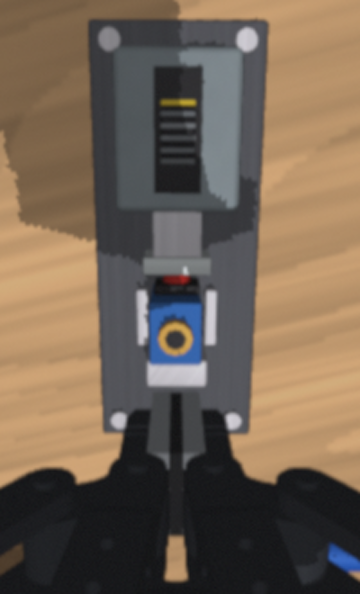

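View pics/w16.png

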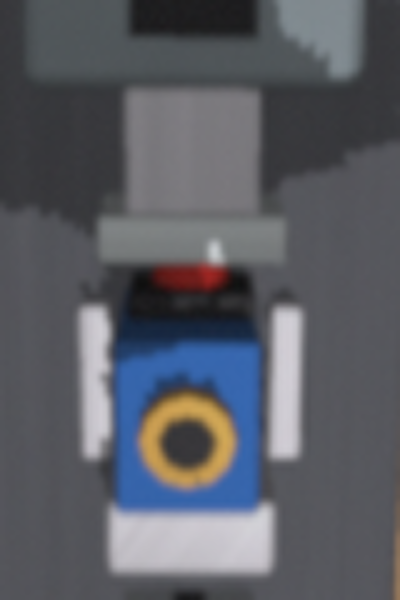

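Run:
```python
from h import *
c=dict(np.load("f3.npz")); crop(c,285,120,365,240,5,"w17.png")
```

```text
(no output)
```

View pics/w17.png

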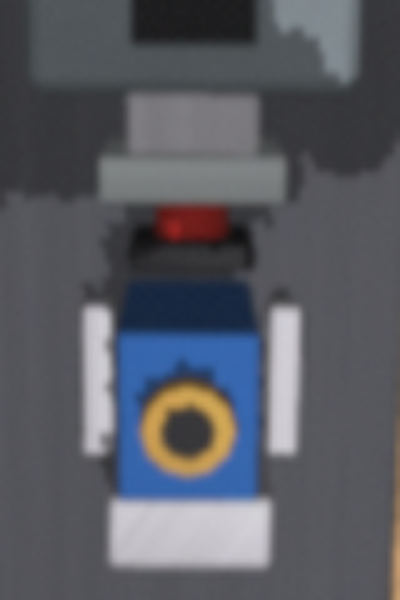

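```bash
cat > m.py <<'E'
from h import *
yaw=np.radians(-14);ex=np.array([np.cos(yaw),np.sin(yaw),0])
def rep(c,hf,jaw,bb,bf,sb,s=5,u0=285,v0=120,cx=190):
    g=lambda v,z:cast(c,u0+cx/s,v0+v/s,z)@ex*1000
    H=g(hf,.053);J=g(jaw,.045);B=g(bb,.057);F=g(bf,.057);S=g(sb,.044)
    print("mm: jaw-housing %.1f  blockrear-jaw %.1f  block len %.1f  stopback-blockfront %.1f stopback-jaw %.1f stopback-housing %.1f"%(J-H,B-J,F-B,S-F,S-J,S-H))
E
python3 - <<'E'
from m import *
rep(dict(np.load("f3.npz")),88,203,333,498,568)
rep(dict(np.load("f4.npz")),82,262,338,510,575)
c=dict(np.load("f1.npz"));g=lambda v,z:cast(c,265+246/5,110+v/5,z)@ex*1000
print("f1 stop thick",g(452,.044)-g(388,.044),"jawfront->pad front(z=.042)",g(128,.045),g(168,.042),g(185,.042),g(186,.02),"stopback-housing",g(452,.044)-g(20,.053))
E
```

```text
mm: jaw-housing 19.6  blockrear-jaw 19.6  block len 28.9  stopback-blockfront 18.4 stopback-jaw 66.9 stopback-housing 86.5
mm: jaw-housing 30.0  blockrear-jaw 10.1  block len 29.5  stopback-blockfront 17.2 stopback-jaw 56.8 stopback-housing 86.8
f1 stop thick 13.82288821255031 jawfront->pad front(z=.042) 570.6699413368611 578.7031410997193 582.0642366928037 584.6475696076852 stopback-housing 86.95018724247666
```

Request:
{"method": "apply_moves", "body": {"plan": [0.03,0,0,0,0,0,0.06,0,0,0,0,0,0.09,0,0.02,0,0,0,0.0955,0,0.05,0,0,0,0.0955,0,0.07,0,0,0,0.0955,0,0.08,0,0,0,0.0955,0,0.08,0,0,0,0.0955,0,0.085,0,0,0,0.0955,0,0.088,0,0,0,0.0955,0,0.09,0,0,0,0.0955,0,0.09,0,0,0]}}

```text
clock: 14.25
eef_pos: [0.4893, -0.1559, 0.0568]
tool_rot: [0.123, 0.992, -0.0, 0.001]
ft_force: [-0.2, -0.7, 2.5]
grip_width: -0.0003
```

Request:
{"method": "apply_moves", "body": {"plan": [-0.0015,0,0,0,0,0,-0.003,0,0,0,0,0,-0.0045,0,0,0,0,0,-0.006,0,0,0,0,0,-0.0075,0,0,0,0,0,-0.009,0,0,0,0,0,-0.0105,0,0,0,0,0,-0.012,0,0,0,0,0,-0.0135,0,0,0,0,0,-0.0135,0,0,0,0,0]}}

```text
clock: 15.08
eef_pos: [0.5018, -0.1591, 0.0567]
tool_rot: [0.123, 0.992, -0.0, 0.001]
ft_force: [-1.5, -0.0, 6.4]
grip_width: 0.0
```

Request:
{"method": "apply_moves", "body": {"plan": [0,0,-0.01,0,0,0,0.0,0,-0.03,0,0,0,-0.03,0,-0.06,0,0,0,-0.07,0,-0.09,0,0,0,-0.082,0,-0.09,0,0,0,-0.082,0,-0.09,0,0,0,-0.082,0,-0.09,0,0,0,-0.082,0,-0.09,0,0,0]}}

```text
clock: 15.75
eef_pos: [0.5796, -0.1784, 0.1449]
tool_rot: [0.123, 0.992, 0.0, -0.001]
ft_force: [-0.8, 0.7, -0.7]
grip_width: 0.0001
```

Run:
```python
from h import *
optics.camera("wrist");c=get("wrist");o=sensors.get_obs();print(o["eef_pos"],o["ft_force"],o["clock"],np.abs(o["joint_vel"]).max())
np.savez("f5.npz",**c)
crop(c,285,120,365,240,5,"w18.png")
```

```text
[ 0.57896689 -0.17828328  0.14456223] [-0.6765772   0.07353349 -0.19731836] 15.85 0.004234228135837084
```

View pics/w18.png

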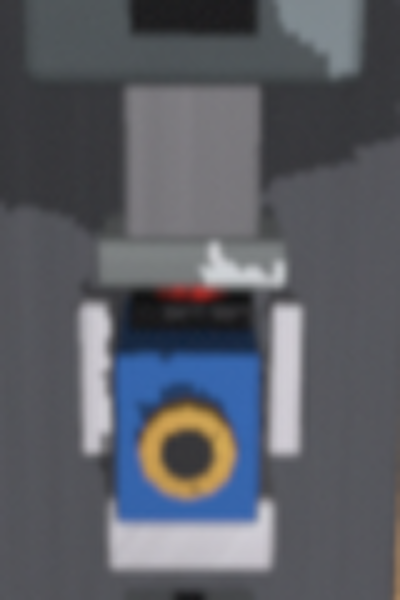

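Run:
```python
from m import *
rep(dict(np.load("f5.npz")),80,287,352,521,572)
rep(dict(np.load("f4.npz")),82,262,338,510,575)
```

```text
mm: jaw-housing 34.6  blockrear-jaw 8.2  block len 29.2  stopback-blockfront 14.7 stopback-jaw 52.1 stopback-housing 86.7
mm: jaw-housing 30.0  blockrear-jaw 10.1  block len 29.5  stopback-blockfront 17.2 stopback-jaw 56.8 stopback-housing 86.8
```

Run:
```python
from m import *
c=dict(np.load("f3.npz"));g=lambda c,v,z:cast(c,285+190/5,120+v/5,z)@ex*1000
print("cam",c["pose"][:3,3]@ex*1000)
print([g(c,v,z)-g(c,203,.045) for v,z in((272,.042),(272,.020),(230,.042),(240,.042))])
crop(c,300,150,350,200,12,"z3.png")
c=dict(np.load("f5.npz"));crop(c,300,160,350,210,12,"z5.png")
```

```text
cam 532.3059398486745
[np.float64(12.4380061586196), np.float64(16.881206869572566), np.float64(5.1097377519660085), np.float64(6.84366902361171)]
```

View pics/z3.png

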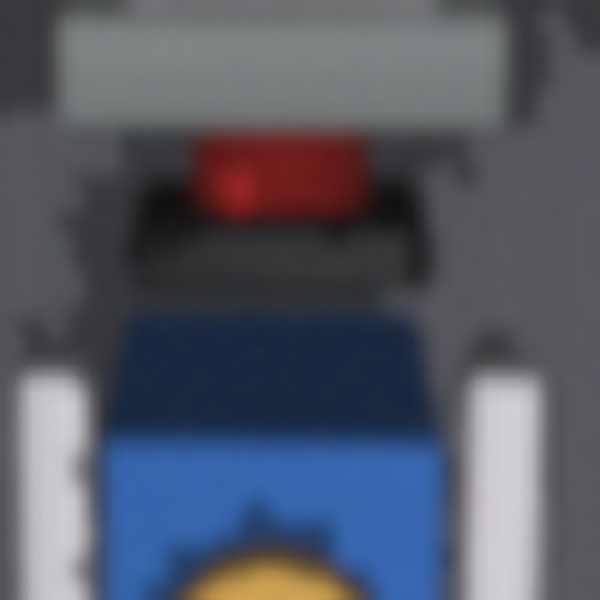

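View pics/z5.png

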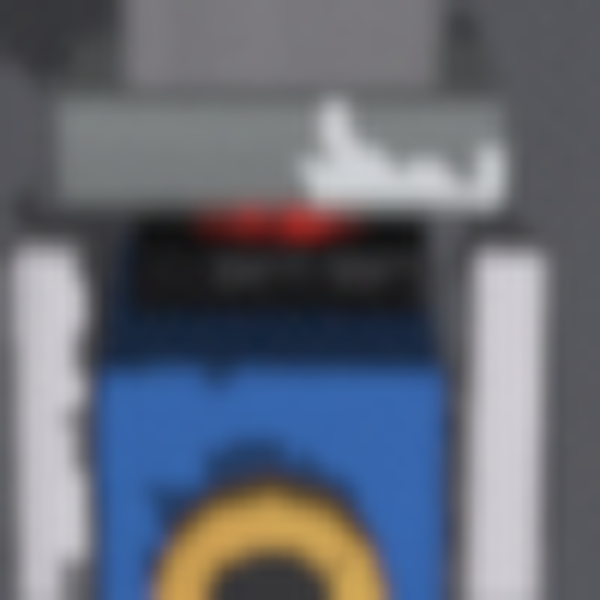

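Run:
```python
from m import *
g=lambda c,v,z:cast(c,323,v,z)@ex*1000
for n,j,p in(("f3",150+128/12,150+292/12),("f5",160+208/12,160+308/12)):
    c=dict(np.load(n+".npz"));print(n,g(c,p,.042)-g(c,j,.045))
c=dict(np.load("f4.npz"));crop(c,300,155,350,205,12,"z4.png")
```

```text
f3 12.322969940135863
f5 7.912713749594104
```

View pics/z4.png

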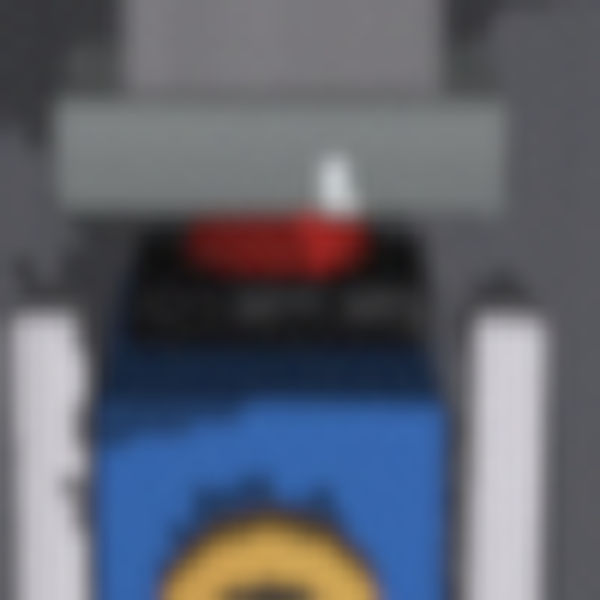

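Request:
{"method": "apply_moves", "body": {"plan": [0.03,0,0,0,0,0,0.06,0,0,0,0,0,0.085,0,0.02,0,0,0,0.0895,0,0.05,0,0,0,0.0895,0,0.07,0,0,0,0.0895,0,0.08,0,0,0,0.0895,0,0.08,0,0,0,0.0895,0,0.085,0,0,0,0.0895,0,0.088,0,0,0,0.0895,0,0.09,0,0,0,0.0895,0,0.0905,0,0,0,0.0895,0,0.0905,0,0,0]}}

```text
clock: 16.85
eef_pos: [0.4951, -0.1574, 0.0568]
tool_rot: [0.123, 0.992, -0.0, 0.002]
ft_force: [0.1, -0.4, 5.2]
grip_width: -0.0003
```

Request:
{"method": "apply_moves", "body": {"plan": [-0.001,0,0,0,0,0,-0.002,0,0,0,0,0,-0.003,0,0,0,0,0,-0.004,0,0,0,0,0,-0.005,0,0,0,0,0,-0.0055,0,0,0,0,0,-0.0055,0,0,0,0,0]}}

```text
clock: 17.43
eef_pos: [0.4998, -0.1586, 0.0567]
tool_rot: [0.123, 0.992, -0.0, 0.001]
ft_force: [-3.2, 1.8, 7.1]
grip_width: 0.0001
```

Request:
{"method": "apply_moves", "body": {"plan": [0,0,-0.01,0,0,0,0.0,0,-0.03,0,0,0,-0.03,0,-0.06,0,0,0,-0.07,0,-0.09,0,0,0,-0.082,0,-0.09,0,0,0,-0.082,0,-0.09,0,0,0,-0.082,0,-0.09,0,0,0,-0.082,0,-0.09,0,0,0]}}

```text
clock: 18.1
eef_pos: [0.5777, -0.1779, 0.1445]
tool_rot: [0.123, 0.992, 0.0, -0.001]
ft_force: [-0.8, 0.1, 0.1]
grip_width: -0.0001
```

Run:
```python
from h import *
optics.camera("wrist");c=get("wrist");o=sensors.get_obs();print(o["eef_pos"],o["ft_force"],o["clock"],np.abs(o["joint_vel"]).max())
np.savez("f6.npz",**c)
crop(c,285,120,365,240,5,"w19.png");crop(c,300,160,350,210,12,"z6.png")
```

```text
[ 0.57707076 -0.1778136   0.14414382] [ 0.63256651 -0.70616036 -0.15403802] 18.2 0.0034211378811145263
```

View pics/w19.png

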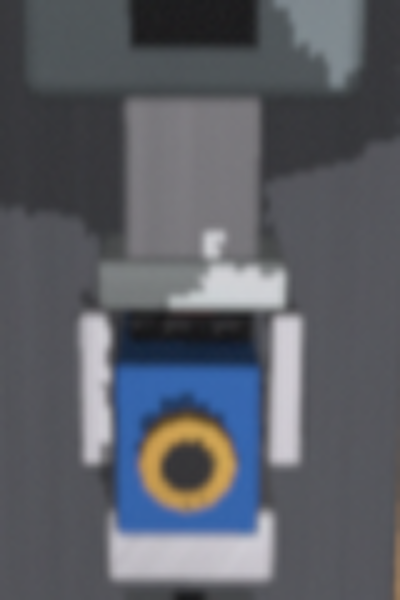

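View pics/z6.png

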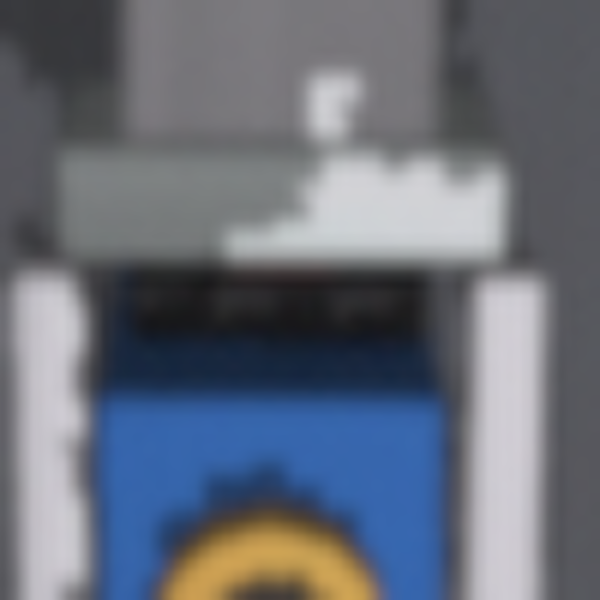

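Run:
```python
from m import *
rep(dict(np.load("f6.npz")),94,309,364,533,581)
g=lambda c,v,z:cast(c,323,v,z)@ex*1000
for n,j,p in(("f3",150+128/12,150+292/12),("f4",155+212/12,155+340/12),("f5",160+208/12,160+308/12),("f6",160+262/12,160+338/12)):
    c=dict(np.load(n+".npz"));print(n,g(c,p,.042)-g(c,j,.045))
c=get("scene");crop(c,255,160,305,220,10,"s20.png")
c=get("top");crop(c,320,180,390,270,6,"t20.png")
```

```text
mm: jaw-housing 36.2  blockrear-jaw 6.4  block len 29.3  stopback-blockfront 14.3 stopback-jaw 50.0 stopback-housing 86.2
f3 12.322969940135863
f4 9.811802995316498
f5 7.912713749594104
f6 6.245260593771377
```

View pics/s20.png

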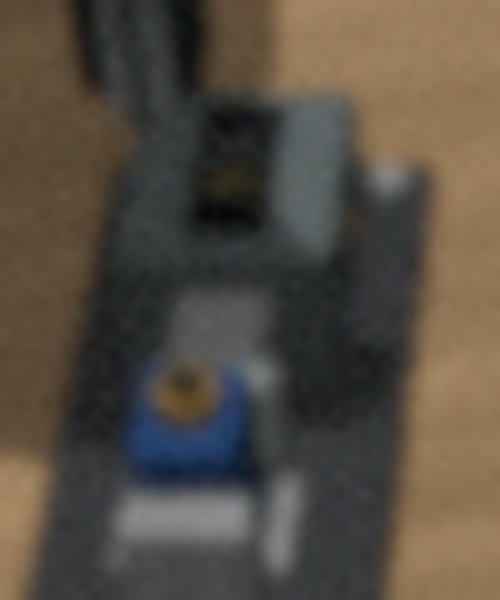

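Request:
{"method": "apply_moves", "body": {"plan": [-0.03,0,0,0,0,0,-0.055,0,0,0,0,0,-0.06,0,0.02,0,0,0,-0.06,0,0.05,0,0,0,-0.06,0,0.065,0,0,0,-0.06,0,0.065,0,0,0,-0.06,0,0.065,0,0,0,-0.06,0,0.065,0,0,0]}}

```text
clock: 18.97
eef_pos: [0.6373, -0.193, 0.0812]
tool_rot: [0.123, 0.992, -0.0, 0.001]
ft_force: [0.5, -1.1, -0.6]
grip_width: 0.0001
```

Run:
```python
from h import *
optics.camera("wrist");c=get("wrist");o=sensors.get_obs();print(o["eef_pos"],o["ft_force"],o["clock"],np.abs(o["joint_vel"]).max(),c["pose"][:3,3]@np.array([np.cos(np.radians(-14)),np.sin(np.radians(-14)),0]))
np.savez("f7.npz",**c)
cv2.imwrite("pics/w20.png",c["pixels"][:,:,::-1]);crop(c,280,60,370,190,4.5,"w21.png")
```

```text
[ 0.6379324  -0.19319122  0.08211063] [ 0.22976513  0.15155855 -0.58538721] 19.0667 0.001771210009481582 0.5939146952108607
```

View pics/w20.png

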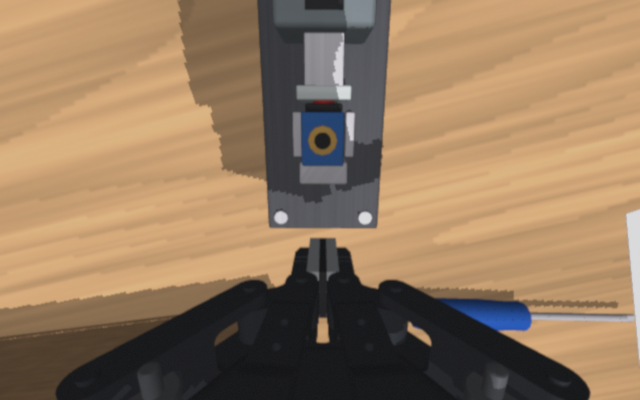

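View pics/w21.png

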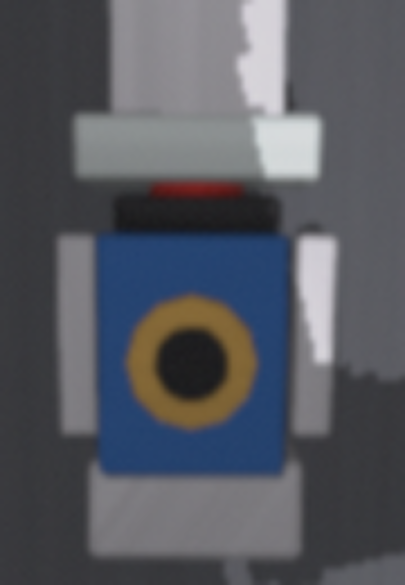

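Run:
```python
from m import *
c=dict(np.load("f7.npz"));crop(c,305,90,345,125,16,"z7.png")
g=lambda v,z:cast(c,323,60+v/4.5,z)@ex*1000
print("cam",c["pose"][:3,3]@ex*1000)
print("jawback",g(115,.045),"jaw",g(180,.045),"padrear",g(197,.042),"blockrear",g(234,.057),"blockfront",g(475,.057),"stopback",g(557,.044),"rail ends",g(236,.02),g(436,.02))
```

```text
cam 593.9146952108607
jawback 579.3222188029802 jaw 587.0984159010242 padrear 589.0867079895672 blockrear 593.7322882679226 blockfront 623.0746865386801 stopback 636.9022603120832 rail ends 593.9745513426496 623.5120824140373
```

View pics/z7.png

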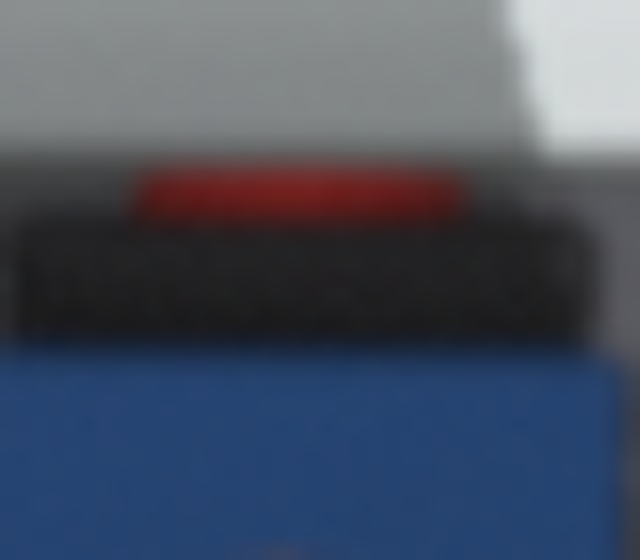

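The view from above shows the block square against the stop: the gap from block front to the back of the stop is 13.8 mm, which is just the stop's thickness. A short piece of red still shows. The estimates of how far the plunger is in range from about 4.9 to 5.9 mm. The robot is clear of everything, so I'm handing in.

Run:
```python
from h import *
print(sensors.get_obs()["ft_force"]);print(bot.job_done())
```

```text
[ 0.22976513  0.15155855 -0.58538721]
the job is handed in; nothing more can be done
None
```

I stood the blue block in the seat about 4 mm short of the stop and let go. I then rolled the thumbwheel towards the seat in four light fingertip strokes and handed the job in at about 19 s. The other things on the bench were left alone, and the arm was touching nothing at the end.

**Wheel force:** the press force I read on the wheel was about 10 N at most. That is from readings between moves, so a brief higher peak could have gone unseen.

**Block:** the last wrist picture shows it square between the rails. It measures 13.8 mm from the block's front face to the back of the stop, which matches the thickness of the stop itself, so it is home.

**Plunger:** some red still shows, and I put the plunger about 5 mm in, but my measurements do not fully agree:
- **Compared with the slide:** 4.9 mm, assuming the plunger was 1.25 mm in while the block was still sliding.
- **Compared with the free plunger:** 5.9 mm.
- **From fingertip travel:** about 4.3 mm.
- **From the last picture:** if the pad is 4.4 mm thick, as it looked, with the full 10 mm of red showing when free, it would be nearer 7.9 mm. That would put the starting gap below the stated minimum of 9 mm, so I gave it less weight.

By all four the plunger is clearly in and not bottomed. I am less sure exactly how close it is to half-way.

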